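# Turn up the cup warmer's dial

### The arm

A 6-joint arm with a two-finger parallel gripper is mounted at the origin on a cart in front of the work surface, level with it; the furniture and walls round the work are solid. World frame = base frame: x ahead of the robot, y to its left, z up, the work surface at z = 0. Lengths are in m, angles in rad, forces in N, time in s.
With the tool pointing down it reaches from about 0.375 to 0.825 m from the base axis. Payload 5.5 kg.
Tool frame: the origin (TCP) lies where the fingers leave the gripper's body, on its centre line; the fingertips stand bot.finger_overhang ahead of it and the grasp point (between the pads) lies 54 mm ahead of it (bot.finger_overhang is the distance from the TCP to the fingertips, in m); z points along the fingers, y is the line along which they close (so a half turn about z gives the same grasp; the last joint's range is limited). The gripper opens to 85 mm and grips with 20 to 120 N. Pads are 22 mm wide; open, the fingers measure 114 mm over their backs; the gripper's body (76 mm by 85 mm) begins 54 mm behind the grasp point. The pads swing forward as they close: fully open they stand 13 mm farther back than shut.
Start: joints at [-1.106, 0.314, -0.047, 1.21, 0, 1.571], TCP at [0.269, -0.536, 0.304] pointing down, gripper open.
Joint ranges: [-2.67, 2.67], [-0.69, 1.73], [-1.03, 1.25], [-2.08, 2.16], [-1.42, 1.45], [-3.14, 3.14]. Speed limits (rad/s): [2.39, 2.39, 3.01, 3.14, 3.14, 3.14].

### API

Orientations are given as a rotation vector (axis times angle).
In Python, from bench import telemetry, capture, get_calibration, bot, finder gives the robot as it stands.
- The arm moves only by the tool drive_tool, never from a script. Its argument "rows" is a list of rows, each a list of 3 entries, a list of its own where there are three numbers: the turn, a rotation vector about the tool's x, y, z in degrees, then the shift along the tool's x, y, z in cm, then the finger opening in cm, from 0 to 8.54. A call has 1 to 12 rows; each row is the pose to reach, as a shift and turn from the pose commanded when the call began, along the tool's axes at that moment; what a row does not reach only later rows make up. A row lasts 1/8 s, in which the tool goes at most 62.5 mm and 10.7 degrees, less where a joint would pass 70% of its speed; a pose out of reach is approached as far as the arm can. A call with a gripper value outside its range is refused whole. The fingers move at their own pace and stop on an object; "squeeze" is the grip in N (left out, the last holds). Time passes only in rows, so rows that repeat a pose let the fingers close. It gives the time, the measured TCP pose, the force, the opening and the grip force at its end, in the units of the state.
- telemetry.get_obs(): the state, without advancing time (a new reading comes with each control period).
- capture(name): name is "scene" or "top"; returns the picture (400x640x3 uint8, red, green, blue); there is no depth.
- get_calibration(name): a dict with "fov_y" (degrees; the focal length in pixels is half the picture's height over the tangent of half this angle, whatever the lens; pixels are square), "cx", "cy" (the principal point, pixels), "T" (4x4, takes a point from camera to world coordinates). Camera axes: x right, y down, z forward; pixel columns grow to the right and rows downward; lengths in m; the calibration is good to about 2 mm. A picture is of the moment at which its call begins. get_calibration takes no time and is no camera call.
- bot.finish_job(): hands the job in; it is judged then, once.
Trained networks look in the newest picture that a camera, given by its name, has taken for a name from the list of things; names that differ only in an ending like _2 or _b are one class to them, and where a whole thing is asked for, a point or a joint stands for the part that bears it (a point fixed in the world has none). Each returns a list of dicts, best first, with "conf" (0 to 1); they miss things now and then, are a little off and sometimes report something else, mostly with a low value. They report only what shows in the picture. A call takes as long as a camera call.
- finder.search_frame(name, camera): "uv" ([column, row] in pixels, amid what is visible of it).
The state is a dict: "clock": time; "qpos": joint angles; "qvel": joint speeds; "effort": joint torques, N m; "tool_pos": TCP position; "tcp_rot": TCP orientation; "wrist_force": force on the tool from outside, world axes, zero at the start; "wrist_torque": the same for the moment, N m; "gripper_width": opening from 0.0 (shut) to 1.0 (fully open); "finger_force": force on a finger pad.
Only numpy, scipy, OpenCV 4.12 (cv2) and the standard library are available. Lean on these libraries where they do the work, as an engineer would, in place of code of your own. Each camera call takes 0.05 s, during which the arm holds its last target. There are 200 camera calls.

### The job

The cup warmer is set too low: lay a fingertip on top of its blue dial and, with gentle pressure, turn the dial clockwise (seen from above) until its white pointer clicks in at the red dot and stays there. Pick nothing up: the cup on the warmer and the croissant and the biscuit beside it stay where they are. Take the hand away at the end.

Things in the scene. Friction and masses are not known exactly. Their poses are not given: they have to be found in the camera images.
- warmer: white cup warmer, a low case fixed to the counter, 132 (x) x 226 (y) x 50 mm high; origin at the centre of its underside, z up, front (-x) roughly to the robot. A round hot plate (96 mm across, top 54 mm up) lies at its left, centred at (0, +57) mm, and carries the cup; the dial lies at its right, centred at (0, -57) mm.
- dial_center (a point): centre of the flat top of the blue rubber dial, on its upright axis, 60 mm above the counter. Disc 88 mm across, knurled rim 10 mm high; nothing sticks out of the top, so it turns by the friction of a fingertip pressed on it, say 30 mm from the axis, and led round. It sits on a spring: gives from about 4.5 N, is 4 mm down on a hard stop at about 12 N; 6 to 11 N turns it well.
- dial (a joint): turn of the dial, rad, clockwise from above counts up. Detents every 0.524: 0, 0.524, 1.047, 1.571, 2.094 (red dot), 2.618 (last mark, near the end stop). Starts at 0.524, 1.047 or 1.571. Let go between detents it springs to the nearer one; leaving one takes about 0.03 N m. At 0 the pointer is 75 degrees counterclockwise of the warmer's +x axis.
- pointer (a point): tip of the white pointer painted on the dial's top, 41 mm from the dial's axis; turns with the dial.
- red_dot (a point): centre of the red dot (11 mm across) on the case beside the dial, 55.5 mm from the dial's axis; five black line marks on the same circle stand for the other settings.
- cup: white porcelain coffee cup, 73 mm across and 61 mm high, loose on the hot plate; origin at the centre of its underside, z up. Leave it alone.
- croissant: croissant, 55 x 86 x 41 mm, loose on the counter in front of the warmer; origin at the centre of its underside. Leave it alone.
- biscuit: butter biscuit, 32 x 48 x 14 mm, loose on the counter behind the dial; origin at the centre of its underside. Leave it alone.

How it is judged:
At the end, for the whole second after the job is handed in: The dial rests in the detent at the red dot (joint within 0.12 rad of 2.094, not turning), and the cup (upright on the hot plate), croissant and biscuit are within 15 mm of where they were (value of joint dial between 1.974 and 2.214 rad and velocity of joint dial between -0.05 and 0.05 rad/s and distance of each of cup, croissant, biscuit from where it was at the start of the episode below 0.015 m and angle between cup's own z axis and vertical below 0.15 rad); the robot touches nothing.
It fails at once if the cup is lifted, shifted by more than 15 mm or tipped (distance of cup from where it was at the start of the episode above 0.015 m or angle between cup's own z axis and vertical above 0.3 rad).
It fails at once if the croissant or the biscuit is lifted or shifted by more than 15 mm (distance of any of croissant, biscuit from where it was at the start of the episode above 0.015 m).
It fails at once if the dial is pressed or squeezed with more than 45 N (contact force between dial and the arm above 45 N).
It also fails if it takes over 58 s, if anything falls off the work surface, if the arm or the gripper's body presses on something with over 40 N, if the wrist force passes 120 N, or if a joint passes its speed limit or range.

## Working session

There is one attempt and no reset: what is moved stays moved. The work goes in short steps, Python scripts to look and compute and a tool call to move; the robot and the scene stay as the last step left them, time stands still between calls to the robot, and variables do not carry over. Pictures are saved under pics/ and viewed, at most 10 in all, crops included, and the job is handed in when it is done.

Besides the shell and the picture viewer there is one more tool, called after "Emit:" as name(argument=value, ...) on one line, values as JSON. drive_tool: Moves the arm, as the interface text tells. Its arguments: {"type":"object","properties":{"rows":{"type":"array","items":{"type":"array"}},"squeeze":{"type":"number"}},"required":["rows"]}

```bash
mkdir -p pics; cat > h.py <<'E'
import numpy as np, cv2
from bench import telemetry, capture, get_calibration, bot, finder
def ray(cam,uv):
    c=get_calibration(cam); T=np.array(c["T"]); f=200/np.tan(np.radians(c["fov_y"]/2))
    d=T[:3,:3]@np.array([(uv[0]-c["cx"])/f,(uv[1]-c["cy"])/f,1]); return T[:3,3],d
def at_z(cam,uv,z):
    o,d=ray(cam,uv); return o+d*(z-o[2])/d[2]
def save(cam,name):
    im=capture(cam); cv2.imwrite("pics/"+name,im[:,:,::-1]); return im
E
python3 - <<'E'
from h import *
a=save("scene","s0.png");b=save("top","t0.png")
for n,z in [("dial_center",.06),("pointer",.06),("red_dot",.05),("warmer",.05),("cup",.1),("croissant",.02),("biscuit",.007)]:
  for c in("top","scene"):
    for r in finder.search_frame(n,c)[:2]: print(n,c,np.round(r["uv"],1),round(r["conf"],2),np.round(at_z(c,r["uv"],z),3))
o=telemetry.get_obs();print(o,bot.finger_overhang)
for c in("top","scene"):
  k=get_calibration(c);print(k)
E
```

```text
dial_center top [348.4 241.7] 0.62 [ 0.495 -0.063  0.06 ]
dial_center scene [315.  241.5] 0.72 [ 0.494 -0.066  0.06 ]
pointer top [349.2 244.4] 0.8 [ 0.49  -0.065  0.06 ]
pointer scene [315.4 241.3] 0.65 [ 0.495 -0.066  0.06 ]
red_dot top [326.6 244.5] 0.82 [ 0.491 -0.025  0.05 ]
red_dot scene [303.2 239.1] 0.91 [ 0.485 -0.042  0.05 ]
warmer top [324.9 245.2] 0.82 [ 0.49  -0.022  0.05 ]
warmer scene [302.5 238.8] 0.91 [ 0.484 -0.041  0.05 ]
warmer scene [313.2 241.1] 0.71 [ 0.497 -0.057  0.05 ]
cup top [283.5 246.1] 0.79 [0.489 0.049 0.1  ]
cup scene [276.5 188.9] 0.85 [0.491 0.049 0.1  ]
croissant top [331.5 305.4] 0.89 [ 0.381 -0.031  0.02 ]
croissant scene [250.3 275.1] 0.61 [ 0.378 -0.033  0.02 ]
biscuit top [355.7 192.1] 0.69 [ 0.591 -0.084  0.007]
biscuit scene [365.8 239.6] 0.77 [ 0.598 -0.085  0.007]
{'clock': 0.8, 'qpos': array([-1.10599143e+00,  3.13509874e-01, -4.71033885e-02,  1.21021940e+00,
       -2.24255106e-05,  1.57079815e+00]), 'qvel': array([-0.00116753,  0.00053372,  0.00041136, -0.00019951,  0.00156048,
        0.00074158]), 'effort': array([ 1.56259466e-03, -5.
[... 375 characters left out ...]
per_width': 1.0006148096366285} 0.0726
{'fov_y': 44.79461926080076, 'cx': 319.1297815190001, 'cy': 203.72876145604272, 'T': array([[-0.02458675, -0.9933269 ,  0.11268164,  0.46587638],
       [-0.99967054,  0.02359857, -0.01009539, -0.00419689],
       [ 0.00736889, -0.11289273, -0.99357986,  0.9237594 ],
       [ 0.        ,  0.        ,  0.        ,  1.        ]])}
{'fov_y': 47.580865332306956, 'cx': 324.7543572889509, 'cy': 201.3605285856133, 'T': array([[ 0.8035147 , -0.43374777,  0.40770946,  0.21510584],
       [-0.5952465 , -0.57765344,  0.55856791, -0.478611  ],
       [-0.00676281, -0.69150516, -0.72233987,  0.68105714],
       [ 0.        ,  0.        ,  0.        ,  1.        ]])}
```

View pics/t0.png

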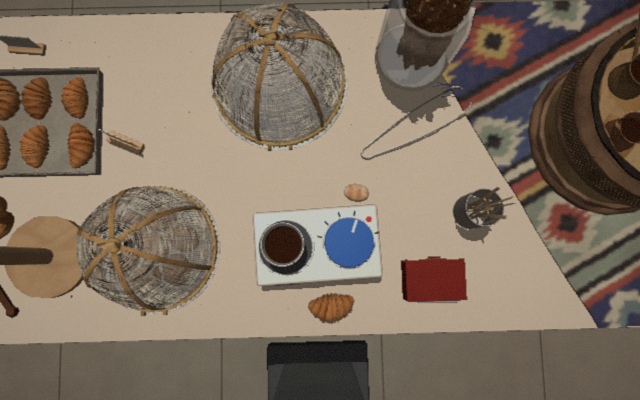

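View pics/s0.png

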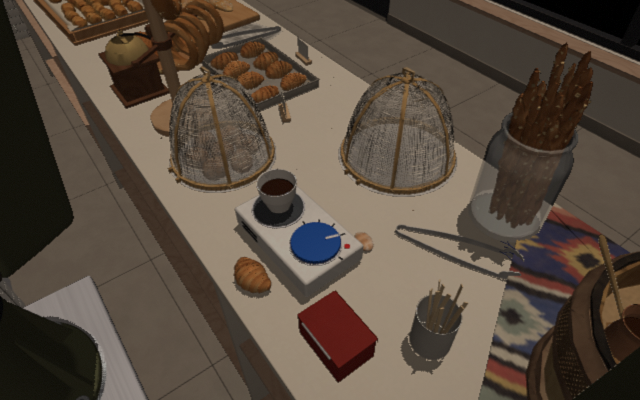

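The dial is at about (349,242) in the top picture. Its pointer tip is at about (354,221), one detent short of the red dot at (368,219). I'll measure these by colour next.

```bash
cat >> h.py <<'E'
def dial(cam,im):
    hsv=cv2.cvtColor(im,cv2.COLOR_RGB2HSV); H,S,V=cv2.split(hsv)
    win=np.zeros(H.shape,bool); u,v=(349,242) if cam=="top" else (318,242); win[v-40:v+40,u-45:u+45]=1
    m=((H>100)&(H<125)&(S>130)&(V>60)&win).astype(np.uint8)
    n,l,st,c=cv2.connectedComponentsWithStats(m); k=1+np.argmax(st[1:,4])
    pts=np.argwhere(l==k)[:,::-1].astype(np.float32); hull=cv2.convexHull(pts)
    P=np.array([at_z(cam,p,.06)[:2] for p in hull[:,0]]).astype(np.float32)
    ctr,r=cv2.minEnclosingCircle(P*1000); ctr=np.array(ctr)/1000
    red=((H<8)|(H>172))&(S>130)&(V>90)&win; rp=np.argwhere(red)[:,::-1].mean(0); R=at_z(cam,rp,.05)[:2]
    hm=np.zeros(m.shape,np.uint8); cv2.fillConvexPoly(hm,hull.astype(int),1)
    wp=np.argwhere((S<110)&(V>110)&(cv2.erode(hm,np.ones((3,3),np.uint8))>0))[:,::-1]
    W=at_z(cam,wp.mean(0),.06)[:2] if len(wp) else ctr
    a=lambda p:np.degrees(np.arctan2(*(p-ctr)[::-1]))
    print(cam,"ctr",ctr.round(4),"r",round(r,1),"red",R.round(4),"rr",np.linalg.norm(R-ctr).round(4),"a_red",a(R).round(1),"W",W.round(4),len(wp),"a_ptr",a(W).round(1))
    return ctr
E
python3 - <<'E'
from h import *
for c,n in(("top","t0"),("scene","s0")): dial(c,cv2.imread(f"pics/{n}.png")[:,:,::-1])
from scipy.spatial.transform import Rotation as R
print(R.from_rotvec(telemetry.get_obs()["tcp_rot"]).as_matrix().round(3))
E
```

```text
top ctr [ 0.4942 -0.0643] r 43.2 red [ 0.5355 -0.1014] rr 0.0555 a_red -41.9 W [ 0.5216 -0.0739] 48 a_ptr -19.2
scene ctr [ 0.4951 -0.0652] r 44.3 red [ 0.5381 -0.1005] rr 0.0556 a_red -39.4 W [ 0.5236 -0.073 ] 37 a_ptr -15.4
[[ 0.894  0.448 -0.   ]
 [ 0.448 -0.894  0.   ]
 [-0.    -0.    -1.   ]]
```

Emit:
drive_tool(rows=[[[0,0,0],[5,-3.6,0],0],[[0,0,0],[10,-7.2,0],0],[[0,0,0],[15,-10.7,0],0],[[0,0,0],[20,-14.3,0],0],[[0,0,0],[25,-17.9,0],0],[[0,0,0],[30,-21.5,0],0],[[0,0,0],[35,-25,0],0],[[0,0,0],[40.7,-29.1,0],0],[[0,0,0],[40.7,-29.1,4],0],[[0,0,0],[40.7,-29.1,8],0],[[0,0,0],[40.7,-29.1,11.5],0],[[0,0,0],[40.7,-29.1,11.5],0]], squeeze=20)

```text
clock: 2.3
tool_pos: [0.5003, -0.0933, 0.1867]
tcp_rot: [-3.055, -0.723, 0.008]
wrist_force: [-0.4, 0.2, 0.8]
gripper_width: 0.002
finger_force: 0.0
```

```bash
python3 - <<'E'
from h import *
from scipy.spatial.transform import Rotation as R
save("scene","s1.png")
o=telemetry.get_obs();print(o); print(R.from_rotvec(o["tcp_rot"]).as_matrix().round(3))
E
```

```text
{'clock': 2.35, 'qpos': array([-1.84549159e-01,  2.26841827e-01, -4.37282996e-01,  9.08856989e-01,
       -2.87261036e-05,  2.49224418e+00]), 'qvel': array([-0.00421635, -0.02577027,  0.044347  ,  0.00869062,  0.00112134,
        0.00056501]), 'effort': array([ 1.26004731e-01, -4.32111347e+01,  2.88440734e+01, -1.72870187e-01,
        4.99562215e-03, -2.21117170e-05]), 'tool_pos': array([ 0.50164049, -0.09365041,  0.18855325]), 'tcp_rot': array([-3.05629846, -0.72335255,  0.00315626]), 'wrist_force': array([ 0.00789481, -0.29915181,  0.67615206]), 'wrist_torque': array([-0.03743945, -0.08849171,  0.03920684]), 'finger_force': 0.0, 'gripper_width': -0.0012507979118128627}
[[ 0.894  0.448 -0.002]
 [ 0.448 -0.894  0.   ]
 [-0.002 -0.001 -1.   ]]
```

View pics/s1.png

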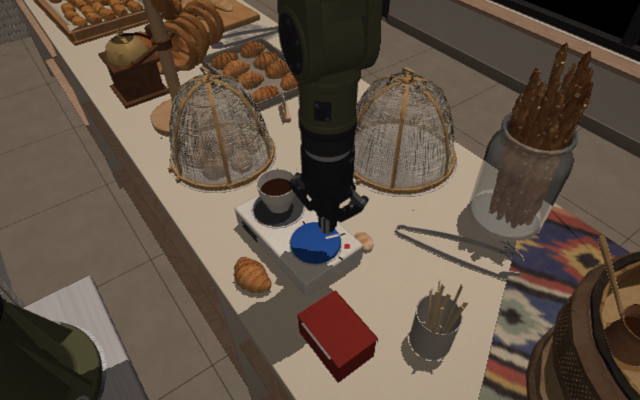

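The fingertips are at about (327,232), above the right part of the dial, clear of the cup and biscuit. Going down.

Emit:
drive_tool(rows=[[[0,0,0],[0,0,2],0],[[0,0,0],[0,0,3.6],0],[[0,0,0],[0,0,4.5],0],[[0,0,0],[0,0,5],0],[[0,0,0],[0,0,5.3],0],[[0,0,0],[0,0,5.3],0],[[0,0,0],[0,0,5.3],0]])

```text
clock: 3.22
tool_pos: [0.5026, -0.0938, 0.1362]
tcp_rot: [3.057, 0.724, 0.001]
wrist_force: [0.5, 0.3, 0.6]
gripper_width: -0.002
finger_force: 0.0
```

Emit:
drive_tool(rows=[[[0,0,0],[0,0,0.2],0],[[0,0,0],[0,0,0.4],0],[[0,0,0],[0,0,0.5],0],[[0,0,0],[0,0,0.5],0]])

```text
clock: 3.72
tool_pos: [0.5027, -0.0938, 0.1314]
tcp_rot: [3.057, 0.724, 0.001]
wrist_force: [-0.4, 0.5, 7.4]
gripper_width: -0.001
finger_force: 3.1
```

Emit:
drive_tool(rows=[[[0,0,0],[0,0,0.05],0],[[0,0,3.3],[-0.25,-0.06,0.05],0],[[0,0,6.7],[-0.5,-0.15,0.05],0],[[0,0,10],[-0.74,-0.26,0.05],0],[[0,0,13.3],[-0.97,-0.38,0.05],0],[[0,0,16.7],[-1.19,-0.53,0.05],0],[[0,0,20],[-1.39,-0.7,0.05],0],[[0,0,20],[-1.39,-0.7,0.05],0],[[0,0,20],[-1.39,-0.7,0.05],0]])

```text
clock: 4.85
tool_pos: [0.4891, -0.0941, 0.1318]
tcp_rot: [3.135, 0.182, 0.008]
wrist_force: [3.4, -0.0, 4.8]
gripper_width: -0.002
finger_force: 2.9
```

```bash
python3 - <<'E'
from h import *
im=save("scene","s2.png"); cv2.imwrite("pics/s2c.png",cv2.resize(im[180:300,240:400,::-1],None,fx=4,fy=4,interpolation=cv2.INTER_CUBIC))
o=telemetry.get_obs();print(o["qpos"],o["wrist_force"],o["wrist_torque"],o["tool_pos"])
E
```

```text
[-1.90226554e-01  2.62271507e-01 -5.40198587e-01  7.63394283e-01
  3.23620911e-04  2.83556832e+00] [ 3.36376382 -0.95417516  5.65161595] [-0.02357246 -0.58243927  0.02273829] [ 0.48907955 -0.09408948  0.13178991]
```

View pics/s2c.png

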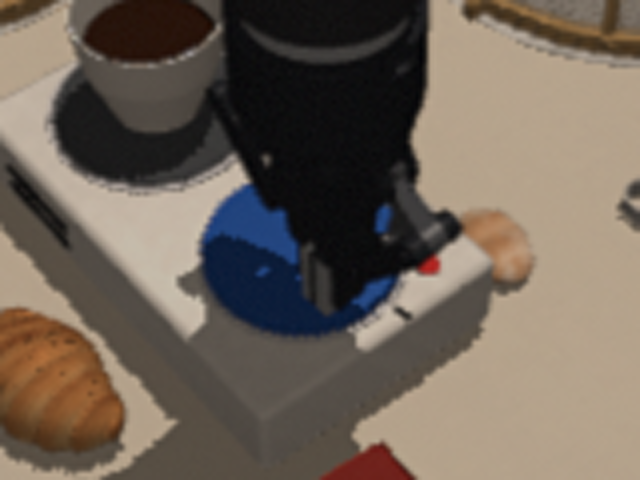

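The pointer is hidden behind the finger. I'll lift off and look.

Emit:
drive_tool(rows=[[[0,0,0],[0,0,-1],0],[[0,0,0],[0,0,-4],0],[[0,0,0],[0,-4,-9],0],[[0,0,0],[0,-4,-9],0],[[0,0,0],[0,-4,-9],0]])

```text
clock: 5.52
tool_pos: [0.4818, -0.0539, 0.2204]
tcp_rot: [3.136, 0.183, -0.0]
wrist_force: [-0.2, 0.7, -0.1]
gripper_width: -0.002
finger_force: 0.0
```

```bash
python3 - <<'E'
from h import *
im=save("scene","s3.png"); cv2.imwrite("pics/s3c.png",cv2.resize(im[180:300,240:400,::-1],None,fx=4,fy=4,interpolation=cv2.INTER_CUBIC))
o=telemetry.get_obs();print(o["qpos"],o["wrist_force"],o["tool_pos"],o["tcp_rot"])
dial("scene",im)
E
```

```text
[-1.11887811e-01  1.52576454e-01 -4.52055005e-01  9.67713140e-01
 -3.22926055e-04  2.91398349e+00] [-0.48172366  0.72619126 -0.56542552] [ 0.48138809 -0.05417129  0.21964834] [ 3.13627768e+00  1.81670316e-01 -2.48271373e-03]
scene ctr [ 0.4956 -0.0657] r 44.7 red [ 0.5381 -0.1005] rr 0.0549 a_red -39.4 W [ 0.519  -0.0838] 43 a_ptr -37.9
```

View pics/s3c.png

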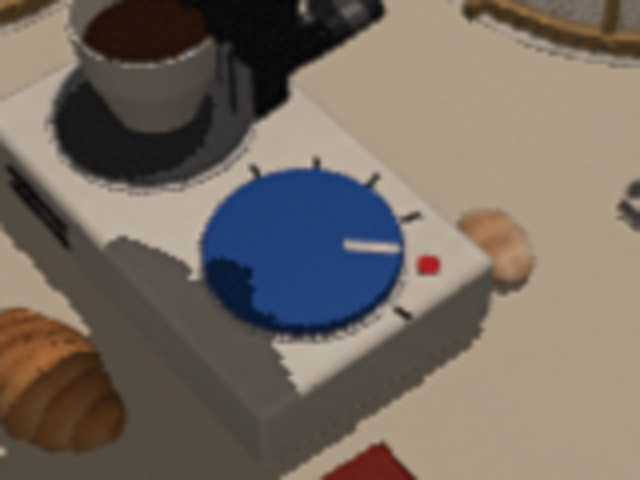

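The pointer now aims at about the red dot: its tip is at crop (400,248) and the dot at (428,265), and the dial top stands 10 mm higher. I'll clear the hand and check with both cameras.

Emit:
drive_tool(rows=[[[0,0,0],[0,0,-4],0],[[0,0,0],[0,0,-8],0],[[0,0,0],[0,5,-8],0],[[0,0,0],[0,10,-8],0],[[0,0,0],[0,15,-8],0],[[0,0,0],[0,20,-8],0],[[0,0,0],[0,25,-8],0],[[0,0,0],[0,30,-8],0],[[0,0,0],[0,33,-8],0],[[0,0,0],[0,33,-8],0],[[0,0,0],[0,33,-8],0]])

```text
clock: 6.95
tool_pos: [0.5194, -0.3814, 0.2989]
tcp_rot: [-3.134, -0.181, 0.003]
wrist_force: [0.1, -0.3, -0.5]
gripper_width: 0.005
finger_force: 0.0
```

```bash
python3 - <<'E'
from h import *
ims={"s0":("scene",cv2.imread("pics/s0.png")[:,:,::-1]),"t0":("top",cv2.imread("pics/t0.png")[:,:,::-1]),"s4":("scene",save("scene","s4.png")),"t4":("top",save("top","t4.png"))}
C=np.array([.4949,-.0650]); 
for k,(c,im) in ims.items():
    ctr=dial(c,np.ascontiguousarray(im))
    # unroll dial top (z=.06) and case ring (z=.05) in polar coordinates, redness-minus-blue = white pointer
    K=get_calibration(c);T=np.linalg.inv(np.array(K["T"]));f=200/np.tan(np.radians(K["fov_y"]/2))
    def samp(ang,r,z):
        A,Rr=np.meshgrid(np.radians(ang),r); P=np.stack([ctr[0]+Rr*np.cos(A),ctr[1]+Rr*np.sin(A),0*A+z,0*A+1])
        q=np.tensordot(T,P,1); return cv2.remap(np.ascontiguousarray(im),(f*q[0]/q[2]+K["cx"]).astype(np.float32),(f*q[1]/q[2]+K["cy"]).astype(np.float32),cv2.INTER_LINEAR).astype(float)
    ang=np.arange(-110,110,.5)
    w=samp(ang,np.arange(.022,.039,.002),.06)[:,:,0].mean(0); w=np.clip(w-np.median(w)-30,0,None)
    g=samp(ang,np.arange(.053,.058,.001),.05); dk=g[:,:,2].mean(0); d=np.clip(np.median(dk)-dk-15,0,None)
    from scipy.signal import find_peaks
    pk=find_peaks(d,height=5,distance=20)[0]
    print(k,"ptr",((w*ang).sum()/w.sum()).round(1),"marks",ang[pk])
for n,cams in(("cup",.1),("croissant",.02),("biscuit",.007)):
    for c in("top","scene"):
        r=finder.search_frame(n,c)[:1]
        if r: print(n,c,at_z(c,r[0]["uv"],cams).round(3))
o=telemetry.get_obs();print(o["wrist_force"],o["tool_pos"])
cv2.imwrite("pics/t4c.png",cv2.resize(ims["t4"][1][170:310,240:400,::-1],None,fx=4,fy=4,interpolation=cv2.INTER_CUBIC))
E
```

```text
scene ctr [ 0.4951 -0.0652] r 44.3 red [ 0.5381 -0.1005] rr 0.0556 a_red -39.4 W [ 0.5236 -0.073 ] 37 a_ptr -15.4
s0 ptr -15.7 marks [-87.  -71.  -39.  -10.   19.   47.5  77. ]
top ctr [ 0.4942 -0.0643] r 43.2 red [ 0.5355 -0.1014] rr 0.0555 a_red -41.9 W [ 0.5216 -0.0739] 48 a_ptr -19.2
t0 ptr -19.2 marks [-96.5 -83.5 -72.  -42.5 -12.   18.   47.5  77. ]
scene ctr [ 0.495  -0.0653] r 44.5 red [ 0.5381 -0.1005] rr 0.0557 a_red -39.3 W [ 0.519  -0.0838] 43 a_ptr -37.7
s4 ptr -37.9 marks [-87.  -71.  -38.5 -10.   19.   47.5  77. ]
top ctr [ 0.4939 -0.0639] r 43.0 red [ 0.5355 -0.1014] rr 0.0559 a_red -42.0 W [ 0.5159 -0.0836] 46 a_ptr -41.8
t4 ptr -41.9 marks [-96.5 -83.  -72.  -42.  -12.5  17.5  47.   77. ]
cup top [0.494 0.051 0.1  ]
cup scene [0.492 0.051 0.1  ]
croissant top [ 0.381 -0.032  0.02 ]
croissant scene [ 0.378 -0.03   0.02 ]
biscuit top [ 0.595 -0.084  0.007]
biscuit scene [ 0.599 -0.081  0.007]
[ 0.49573489  0.50551964 -0.69601832] [ 0.520395   -0.38130673  0.30069332]
```

View pics/t4c.png

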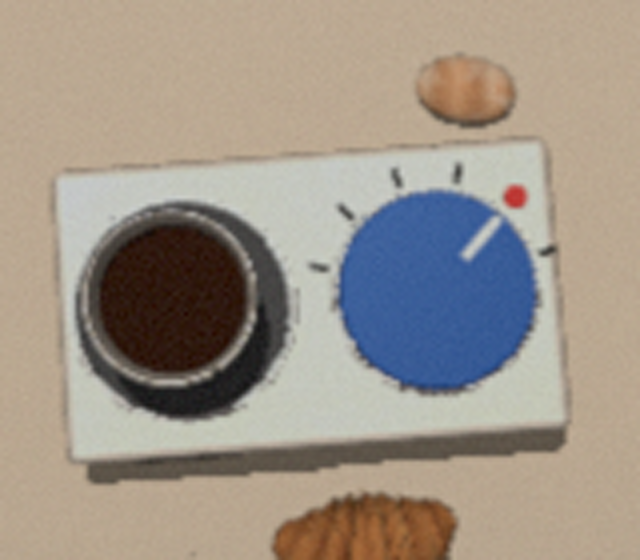

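The top picture shows the pointer (crop 480,238) aimed at the red dot (515,196). Pointer and mark agree within about 1° in both views, the dial is still, and the other items have not moved.

```bash
python3 -c "
from h import *
print(bot.finish_job())"
```

```text
the job is handed in; nothing more can be done
None
```

The dial now rests at the red dot, within about 1° in both camera views; the cup, croissant and biscuit haven't measurably moved, the hand is clear, and the job is handed in (no verdict came back).

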